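# Slide a violin outline template along the fence until it drops over the locating pin

### The job

Take the loose aluminium outline template by its wooden handle, lay its straight edge against the fence of the set-up board with the template riding on top of the locating pin, and slide it gently along the fence until its hole finds the pin. Let it drop down flat on the board with the pin through its hole and its straight edge still along the fence, and let go of it. Press only lightly, and leave the sanding block, the pencil and the little brass plane where they are.

Things in the scene. Friction and masses are not known exactly. Their poses are not given: they have to be found in the camera images.
- board: Fixed plywood set-up board, 260 mm (its x) by 170 mm (its y), 18 mm thick, flat on the bench. Origin: centre of its underside; z up; its top face is at z = 18 mm. Dark wooden fence along x over its whole length: inner face at y = +65 mm, 16 mm wide, 22 mm higher than the board's top. A steel pin stands in its slot (see slot).
- slot (a point): Middle of the slot on the board's top (board x = 0, y = +35, z = 18 mm), axes as the board's. The pin, 10 mm in diameter and 12 mm high above the top (last 2 mm bevelled to 7 mm across), is clamped rigidly on the slot's line, 30 mm from the fence's face, anywhere within 22 mm of this point along x. Where is not among the readings: find it by sliding, or look.
- template: Loose aluminium template, plate 6 mm thick, 170 mm long (x -85 to +85 mm), about 260 g, flat on the bench at first. Origin on its underside, z up. Straight edge at y = +45 mm; opposite, round bouts reach y = -60 (at x = -42) and -56 mm (x = +50). One hole, 13 mm. Home: flat on the board, x axis along the board's x (same way round), origin at board y = +20 mm.
- hole (a point): Centre of the template's hole at the underside, at template x = +25, y = +15 mm (30 mm from the straight edge). Axes as the template's.
- handle (a point): Top centre of the template's wooden handle, at template x = -30, y = 0, z = 44 mm. The handle is an upright block 56 mm along the template's x, 18 mm wide across y (grip it across these flat sides), rising 38 mm above the plate's top face.
- sanding_block: Bystander: cork sanding block 50 x 26 x 20 mm lying on the board near a corner away from the fence, long side along the board. Origin: centre of its underside.
- pencil: Bystander: pencil 170 mm long, 8 mm thick, along x on the bench between the board and the template's place. Origin: under its middle.
- finger_plane: Bystander: small brass plane 50 x 22 x 28 mm on the bench. Origin: centre of its underside.
There are look-alikes about, which are no part of the job. Of the things like the template, leave any that is blue; of the rest the smaller one is meant.

How it is judged:
By the outcome, as a careful person would: the job done as asked, in the order asked, and still so for the second after the job is handed in, with the robot touching nothing.
It also fails if it takes over 72 s, if anything falls off the work surface, if the arm or the gripper's body presses on something with over 40 N, if the wrist force passes 120 N, or if a joint passes its speed limit or range.

### The arm

A 6-joint arm with a two-finger parallel gripper is mounted at the origin on the work surface. World frame = base frame: x ahead of the robot, y to its left, z up, the work surface at z = 0. Lengths are in m, angles in rad, forces in N, time in s.
With the tool pointing down it reaches from about 0.35 to 0.725 m from the base axis. Payload 6 kg.
Tool frame: the origin (TCP) lies on the centre line of the jaws, within the pads' length; the fingertips stand 17 mm ahead of it and the grasp point (between the pads) lies 2 mm behind it (arm.tip_reach is the y of the fingertips in the tool frame, in m); y points along the fingers, z is the direction in which the jaws open and shut, and the axes are right-handed (so a half turn about y gives the same grasp; the last joint's range is limited). The gripper opens to 85 mm and grips with 20 to 120 N. Pads are 22 mm wide; open, the fingers measure 114 mm over their backs; the gripper's body (76 mm by 85 mm) begins 54 mm behind the grasp point. The pads swing forward as they close: fully open they stand 13 mm farther back than shut.
Start: joints at [-0.926, 0.04, 0.085, 0, -1.615, -0.334], TCP at [0.184, -0.571, 0.248] pointing down, gripper open.
Joint ranges: [-2.56, 2.56], [-1.29, 2.01], [-1.08, 1.49], [-3.29, 1.98], [-2.81, -0.18], [-2.99, 2.99]. Speed limits (rad/s): [2.57, 2.57, 3.01, 3.14, 3.14, 3.14].

### API

Orientations are given as a rotation vector (axis times angle).
In Python, from cell import sense, cams, arm gives the robot as it stands.
- The arm moves only by the tool step_arm, never from a script. Its argument "targets" is text: rows parted by semicolons, each of 7 numbers parted by spaces: the shift along the tool's x, y, z in units of 25 mm (1.0 is 25 mm), then the turn, a rotation vector about the tool's x, y, z in units of 10 degrees (1.0 is 10 degrees), then the closure in counts, from 0 (fully open) to 255 (shut). A call has 1 to 10 rows; each row is the pose to reach, as a shift and turn from the pose commanded when the call began, along the tool's axes at that moment; what a row does not reach only later rows make up. A row lasts 1/8 s, in which the tool goes at most 62.5 mm and 10.7 degrees, less where a joint would pass 70% of its speed; a pose out of reach is approached as far as the arm can. A call with a gripper value outside its range is refused whole. The fingers move at their own pace and stop on an object; the grip force is fixed at half the most. Time passes only in rows, so rows that repeat a pose let the fingers close. It gives the time, the measured TCP pose, the force and the opening at its end, in the units of the state.
- sense(): the state, without advancing time (a new reading comes with each control period).
- cams.camera(name): name is "side" or "top"; returns a dict with "color" (420x560x3 uint8, blue, green, red), "vfov" (degrees; the focal length in pixels is half the picture's height over the tangent of half this angle, whatever the lens; pixels are square), "cx", "cy" (the principal point, pixels), "T" (4x4, takes a point from camera to world coordinates). Camera axes: x right, y up, looking along -z (the intrinsics and any distortion apply to the point x, -y, -z); pixel columns grow to the right and rows downward; lengths in m; the calibration is good to about 2 mm. A picture is of the moment at which its call begins. There is no depth.
- arm.sign_off(): hands the job in, once; it reports no verdict.
The state is a dict: "clock": time; "q": joint angles; "joint_vel": joint speeds; "joint_torque": joint torques, N m; "ee_pos": TCP position; "ee_rot": TCP orientation; "contact_force": force on the tool from outside, world axes, zero at the start; "moment": the same for the moment, N m; "gripper_width": opening from 0.0 (shut) to 1.0 (fully open).
Only numpy, scipy, OpenCV 4.12 (cv2) and the standard library are available. Lean on these libraries where they do the work, as an engineer would, in place of code of your own. Each camera call takes 0.05 s, during which the arm holds its last target.

## Working session

There is one attempt and no reset: what is moved stays moved. The work goes in short steps, Python scripts to look and compute and a tool call to move; the robot and the scene stay as the last step left them, time stands still between calls to the robot, and variables do not carry over. Pictures are saved under pics/ and viewed, and the job is handed in when it is done.

Besides the shell and the picture viewer there is one more tool, called after ">>>" as name(argument=value, ...) on one line, values as JSON. step_arm: Moves the arm, as the interface text tells. Its arguments: {"type":"object","properties":{"targets":{"type":"string"}},"required":["targets"]}

```bash
ls; mkdir -p pics; python3 - <<'E'
from cell import sense,cams,arm
import cv2
print(sense(), arm.tip_reach)
for n in("side","top"):
    c=cams.camera(n);cv2.imwrite(f"pics/{n}0.png",c["color"]);print(n,c["vfov"],c["cx"],c["cy"],c["T"],[k for k in c])
E
```

```text
pics
{'clock': 0.0, 'q': array([-9.26305895e-01,  4.08428021e-02,  8.37903175e-02, -4.74388484e-04,
       -1.61551004e+00, -3.33698440e-01]), 'joint_vel': array([ 0.00121092, -0.00020157, -0.00022874,  0.00022766,  0.00082426,
       -0.00042631]), 'joint_torque': array([ 2.24601979e-03, -3.68196416e+01,  3.47426569e+01,  6.93268687e+00,
       -5.25342199e-03,  7.56093641e-06]), 'ee_pos': array([ 0.18347492, -0.57093822,  0.2472479 ]), 'ee_rot': array([-1.55521188, -0.24355033,  0.24419859]), 'contact_force': array([ 0.00661419, -0.35291652, -0.21800909]), 'moment': array([ 0.00782105,  0.04432008, -0.02459998]), 'gripper_width': 0.9993217275203883} 0.017
side 46.440334928700864 274.62973479296187 207.5914481731108 [[-0.97380609  0.09922158 -0.20458928  0.27712851]
 [-0.22605367 -0.51950449  0.82402356  0.77877937]
 [-0.02452413  0.84868732  0.52832604  0.57190734]
 [ 0.          0.          0.          1.        ]] ['color', 'vfov', 'cx', 'cy', 'T']
top 44.69197566027768 277.61754073329706 218.1590889708785 [[-0.00236543  0.98075455 -0.19523044  0.26596071]
 [-0.9998242  -0.00595085 -0.01778056 -0.03803335]
 [-0.01860016  0.19515406  0.98059621  1.19854683]
 [ 0.          0.          0.          1.        ]] ['color', 'vfov', 'cx', 'cy', 'T']
```

View pics/top0.png

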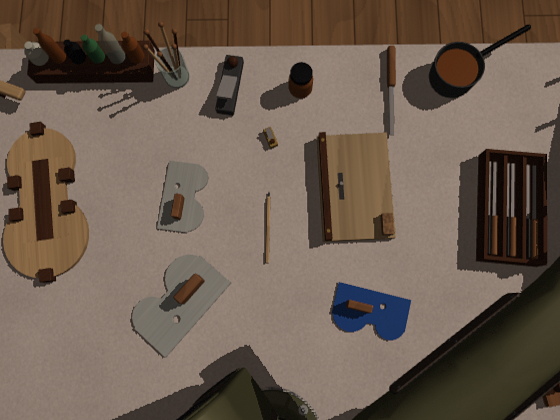

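View pics/side0.png

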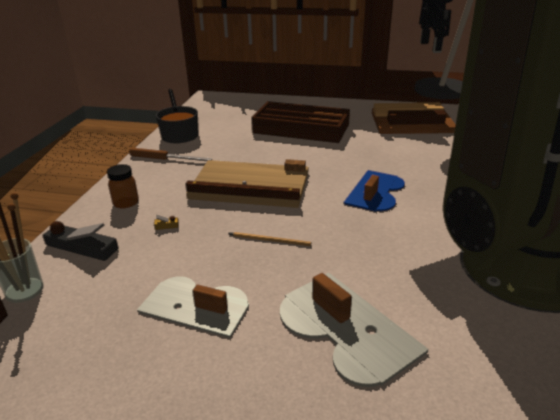

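The top view has three template-like things: the small grey one at (182,197), the large grey one at (182,303) and the blue one at (372,310). The small grey one fits the description. Its straight edge is on the image left, facing world +y like the fence at (323,187). Next I'll check close crops.

```bash
cat > h.py <<'E'
import numpy as np,cv2
from cell import sense,cams,arm
from scipy.spatial.transform import Rotation as R
def cam(n):
    c=cams.camera(n);h=c["color"].shape[0];c["f"]=h/2/np.tan(np.radians(c["vfov"]/2));return c
def ray(c,u,v,z):
    d=np.array([(u-c["cx"])/c["f"],-(v-c["cy"])/c["f"],-1]);T=c["T"];d=T[:3,:3]@d;o=T[:3,3]
    return o+d*(z-o[2])/d[2]
def proj(c,p):
    T=c["T"];q=T[:3,:3].T@(np.asarray(p,float)-T[:3,3]);return np.array([c["cx"]+c["f"]*q[0]/-q[2],c["cy"]-c["f"]*q[1]/-q[2]])
def crop(c,name,u0,v0,w,h,s):
    im=cv2.resize(c["color"][v0:v0+h,u0:u0+w],None,fx=s,fy=s,interpolation=cv2.INTER_CUBIC)
    im=cv2.convertScaleAbs(im,alpha=1.3)
    for k in range(0,w,10):
        cv2.line(im,(k*s,0),(k*s,6),(0,0,255),1)
        if k%20==0: cv2.putText(im,str(u0+k),(k*s,18),0,.4,(0,0,255),1)
    for k in range(0,h,10):
        cv2.line(im,(0,k*s),(6,k*s),(0,0,255),1)
        if k%20==0: cv2.putText(im,str(v0+k),(8,k*s+4),0,.4,(0,0,255),1)
    cv2.imwrite("pics/"+name,im)
E
python3 - <<'E'
from h import *
c=cam("top");crop(c,"c1.png",145,150,75,95,6);crop(c,"c2.png",305,120,100,130,4)
c=cam("side");crop(c,"c3.png",130,260,130,80,6);crop(c,"c4.png",180,145,140,70,5)
E
```

```text
(no output)
```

View pics/c1.png

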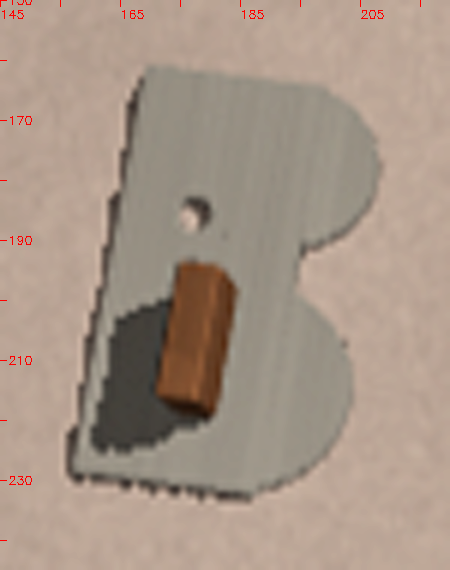

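View pics/c2.png

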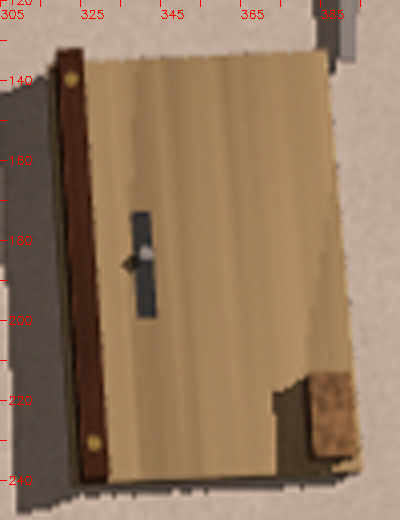

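View pics/c3.png

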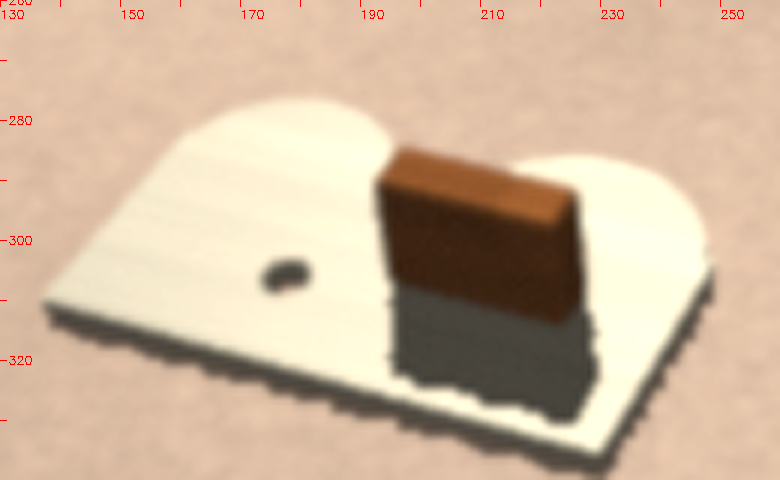

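View pics/c4.png

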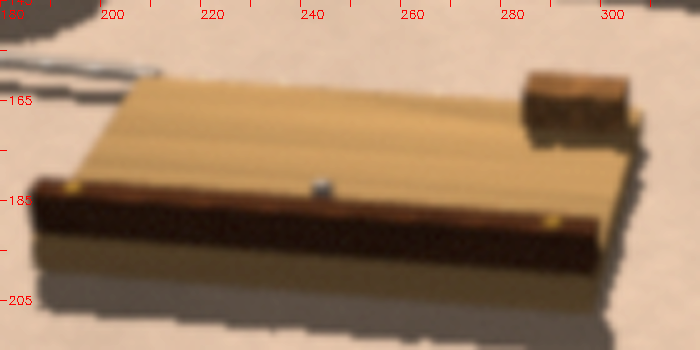

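```bash
cat > fit.py <<'E'
from h import *
from scipy.optimize import least_squares
def fit(obs,x0,k=False,pr=True):
    # obs: list of (cam, local pt, u,v); pose x,y,th
    def res(p):
        c,s=np.cos(p[2]),np.sin(p[2]);o=[]
        for cm,l,u,v in obs:
            w=[p[0]+c*l[0]-s*l[1],p[1]+s*l[0]+c*l[1],l[2]+(p[3] if len(p)>3 else 0)]
            o+=list(proj(cm,w)-[u,v])
        return np.array(o)
    r=least_squares(res,x0)
    if pr: print(np.round(r.x[:2],4),np.degrees(r.x[2]).round(2),"res\n",r.fun.reshape(-1,2).round(1).tolist())
    return r.x
E
python3 - <<'E'
from fit import *
t=cam("top");s=cam("side")
A=lambda c,u0,v0,sc,l:[(c,p,u0+a/sc,v0+b/sc) for p,a,b in l]
B=A(t,305,120,4,[((.13,-.085,.018),328,52),((-.13,-.085,.018),360,472),((.13,.065,.04),83,50),((-.13,.065,.04),108,480),((.13,.081,.04),56,50),((-.13,.081,.04),80,482)])
Bs=A(s,180,145,5,[((.13,.081,.04),35,180),((-.13,.081,.04),600,220),((.13,-.085,.018),143,76),((-.13,-.085,.018),643,112)])
for o in(B,Bs,B+Bs):b=fit(o,[.5,-.2,0])
p=ray(t,305+146/4,120+253/4,.030);q=ray(s,180+321/5,145+183/5,.03)
for w in(p,q):
    d=w[:2]-b[:2];c_,s_=np.cos(b[2]),np.sin(b[2]);print("pin",w,"board",c_*d[0]+s_*d[1],-s_*d[0]+c_*d[1])
T=A(t,145,150,6,[((.085,.045,.006),149,68),((-.085,.045,.006),72,470),((.025,.015,.006),195,214),((-.002,.009,.044),178,262),((-.058,.009,.044),160,395)])
Ts=A(s,130,260,6,[((.085,.045,.006),45,303),((-.085,.045,.006),600,455),((.025,.015,.006),287,274),((-.058,.009,.044),556,224),((-.002,.009,.044),378,183),((-.002,-.009,.044),402,148),((-.058,-.009,.044),577,190)])
for o in(T,Ts,T+Ts):fit(o,[.5,.2,0])
E
```

```text
[ 0.5774 -0.2017] 1.99 res
 [[-0.2, -0.1], [0.6, 0.7], [-0.1, -0.2], [-0.1, -0.1], [-0.1, 0.0], [-0.1, -0.4]]
[ 0.5782 -0.2053] 2.55 res
 [[-0.9, 1.3], [0.1, 1.4], [0.1, -1.4], [0.8, -2.4]]
[ 0.5775 -0.2022] 2.12 res
 [[-0.2, -0.2], [0.9, 0.6], [-0.0, -0.2], [0.3, -0.1], [0.0, 0.1], [0.3, -0.3], [-1.2, 1.8], [-0.2, 2.3], [0.3, -1.0], [1.0, -1.6]]
pin [ 0.58166662 -0.16777546  0.03      ] board 0.005434779004859698 0.034207546892910806
pin [ 0.58129723 -0.16338948  0.03      ] board 0.005228043548022848 0.03860420132101698
[0.5578 0.2137] -7.65 res
 [[-0.1, -0.6], [0.6, 0.4], [0.2, 0.2], [0.2, -0.6], [-0.9, 0.6]]
[0.557  0.2181] -7.86 res
 [[-0.4, -0.5], [0.2, 0.1], [0.2, 0.8], [0.1, 1.0], [-1.5, -0.0], [-0.1, -1.1], [1.5, -0.5]]
[0.5576 0.2164] -7.88 res
 [[-1.0, -0.5], [-0.7, 0.4], [-0.9, 0.3], [-1.0, -0.5], [-2.2, 0.6], [-0.2, -1.3], [0.2, -0.8], [0.3, 0.1], [0.1, 0.3], [-1.4, -0.8], [-0.0, -1.9], [1.5, -1.3]]
```

```bash
cat > go.py <<'E'
from fit import *
def rel(pos,Rw):
    "units for row to reach pos, Rot from present measured pose"
    s=sense();R0=R.from_rotvec(s["ee_rot"]);d=R0.inv().apply(np.array(pos)-s["ee_pos"])/.025
    t=np.degrees((R0.inv()*Rw).as_rotvec())/10
    return d.round(3),t.round(3)
def down(yaw):
    "tool y down, tool z at world direction yaw"
    z=np.array([np.cos(yaw),np.sin(yaw),0]);y=np.array([0,0,-1.]);return R.from_matrix(np.c_[np.cross(y,z),y,z])
E
python3 - <<'E'
from go import *
s=sense();print(R.from_rotvec(s["ee_rot"]).as_matrix().round(3))
th=np.radians(-7.75);h=np.array([.5576,.215])+R.from_euler('z',th).as_matrix()[:2,:2]@[-.03,0]
print(h)
for k in(90,-90):print(rel([*h,.12],down(th+np.radians(k))))
E
```

```text
[[ 0.952 -0.    -0.306]
 [ 0.306  0.001  0.952]
 [-0.    -1.     0.001]]
[0.52787402 0.21904553]
(array([22.782,  5.132, 25.878]), array([-3.000e-03,  2.556e+00, -1.000e-03]))
(array([22.782,  5.132, 25.878]), array([-2.0000e-03, -1.5444e+01,  5.0000e-03]))
```

>>> step_arm(targets="11.4 2 12.9 0 1.3 0 125; 22.8 4 25.9 0 2.56 0 125; 22.8 4 25.9 0 2.56 0 125; 22.8 4 25.9 0 2.56 0 125; 22.8 4 25.9 0 2.56 0 125; 22.8 4 25.9 0 2.56 0 125; 22.8 4 25.9 0 2.56 0 125; 22.8 4 25.9 0 2.56 0 125; 22.8 4 25.9 0 2.56 0 125; 22.8 4 25.9 0 2.56 0 125")

```text
clock: 1.55
ee_pos: [0.4287, -0.008, 0.1778]
ee_rot: [-1.567, 0.105, -0.107]
contact_force: [0.7, -0.7, 0.9]
gripper_width: 0.513
```

```bash
python3 - <<'E'
from go import *
th=np.radians(-7.75)
print(rel([.5279,.219,.10],down(th+np.pi/2)))
E
```

```text
(array([2.705, 3.124, 9.53 ]), array([-0.006,  0.001,  0.008]))
```

>>> step_arm(targets="2.7 3.1 9.5 0 0 0 125; 2.7 3.1 9.5 0 0 0 125; 2.7 3.1 9.5 0 0 0 125; 2.7 3.1 9.5 0 0 0 125; 2.7 3.1 9.5 0 0 0 125; 2.7 3.1 9.5 0 0 0 125; 2.7 3.1 9.5 0 0 0 125")

```text
clock: 2.42
ee_pos: [0.5275, 0.2151, 0.1012]
ee_rot: [-1.567, 0.106, -0.108]
contact_force: [-0.1, 0.6, 0.1]
gripper_width: 0.505
```

```bash
python3 - <<'E'
from go import *
th=np.radians(-7.75);print(sense()["clock"],sense()["ee_pos"])
print(rel([.5279,.219,.03],down(th+np.pi/2)))
c=cam("top");crop(c,"d1.png",115,150,120,95,6)
c=cam("side");crop(c,"d2.png",130,200,130,140,4)
E
```

```text
2.425 [0.52746164 0.21507643 0.10115674]
(array([-0.007,  2.846,  0.155]), array([-0.006, -0.009,  0.007]))
```

View pics/d2.png

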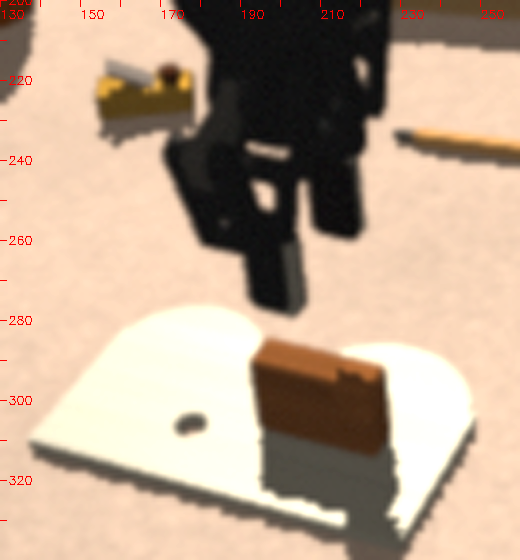

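View pics/d1.png

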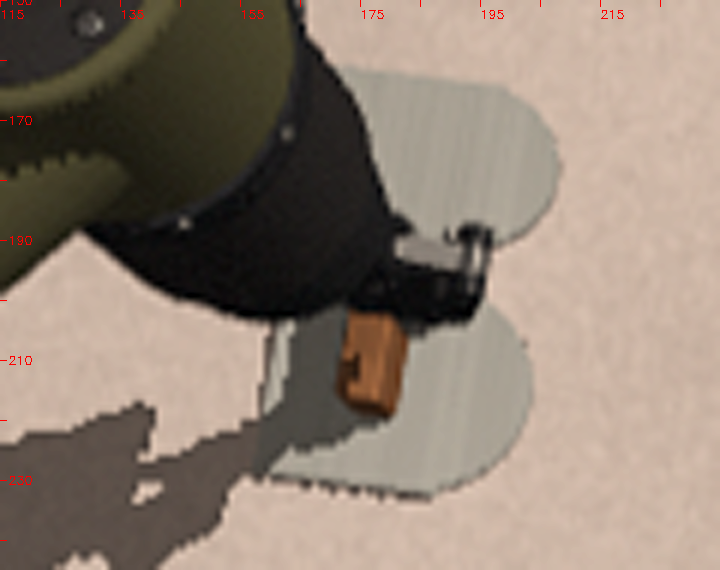

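>>> step_arm(targets="0 0 0.1 0 0 0 125; 0 1.4 0.1 0 0 0 125; 0 2.7 0.1 0 0 0 125; 0 2.7 0.1 0 0 0 125; 0 2.7 0.1 0 0 0 125")

```text
clock: 3.15
ee_pos: [0.5285, 0.2186, 0.0343]
ee_rot: [-1.567, 0.105, -0.108]
contact_force: [-0.3, -0.2, 0.3]
gripper_width: 0.509
```

```bash
python3 - <<'E'
from go import *
th=np.radians(-7.75)
print(rel([.5279,.219,.03],down(th+np.pi/2)))
c=cam("side");crop(c,"e2.png",130,200,130,140,4)
E
```

```text
(array([-0.026,  0.173,  0.012]), array([-0.006, -0.003,  0.011]))
```

View pics/e2.png

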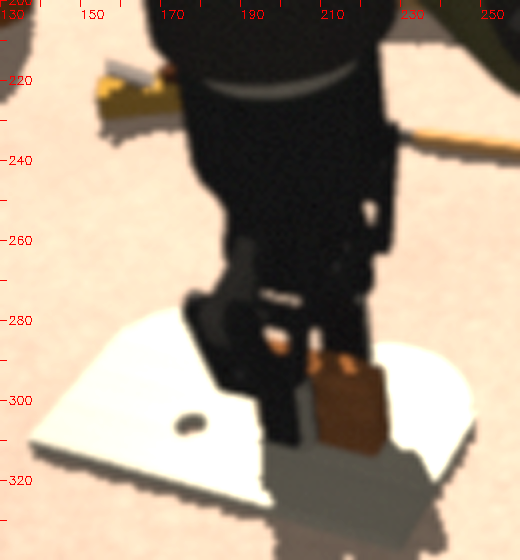

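```bash
python3 - <<'E'
from go import *
c=cam("side");s=sense();Rm=R.from_rotvec(s["ee_rot"])
for l in([-.011,.017,.0215],[.011,.017,.0215],[-.011,.017,.030],[.011,.017,.03]):
    print(l,proj(c,s["ee_pos"]+Rm.apply(l)))
th=-7.8/57.3;r=R.from_euler('z',th)
for l in([-.002,.009,.044],[-.058,.009,.044],[-.002,.009,.006],[-.058,.009,.006]): print(l,proj(c,np.array([.5576,.216,0])+r.apply(l)))
E
```

```text
[-0.011, 0.017, 0.0215] [210.90424512 311.83052718]
[0.011, 0.017, 0.0215] [198.75564909 308.60264369]
[-0.011, 0.017, 0.03] [208.45228266 315.39919881]
[0.011, 0.017, 0.03] [196.22133108 312.11242636]
[-0.002, 0.009, 0.044] [191.66039243 289.56299302]
[-0.058, 0.009, 0.044] [222.8266878 297.3995667]
[-0.002, 0.009, 0.006] [194.27232906 306.96914931]
[-0.058, 0.009, 0.006] [224.70922698 314.99351086]
```

>>> step_arm(targets="0 0.1 0 0 0 0 150; 0 0.1 0 0 0 0 170; 0 0.1 0 0 0 0 190; 0 0.1 0 0 0 0 210; 0 0.1 0 0 0 0 230; 0 0.1 0 0 0 0 230; 0 0.1 0 0 0 0 230")

```text
clock: 4.12
ee_pos: [0.5279, 0.2188, 0.0305]
ee_rot: [-1.567, 0.106, -0.107]
contact_force: [-1.3, 3.3, 4.4]
gripper_width: 0.202
```

>>> step_arm(targets="0 -1 0 0 0 0 230; 0 -2 0 0 0 0 230; 0 -3 0 0 0 0 230; 0 -3 0 0 0 0 230; 0 -3 0 0 0 0 230")

```text
clock: 4.75
ee_pos: [0.5266, 0.2177, 0.1025]
ee_rot: [-1.57, 0.11, -0.105]
contact_force: [-0.0, 0.4, -3.7]
gripper_width: 0.204
```

```bash
python3 - <<'E'
from go import *
b=np.array([.5775,-.2017]);th=np.radians(2.0);r=R.from_euler('z',th)
# hole over board x = 5.4+18 ; y gap 8 from fence
h=b+r.apply([.0054+.016-.055,.020-.010,0])[:2]
print(h,rel([*h,.11],down(th+np.pi/2)))
c=cam("side");crop(c,"f2.png",100,170,180,150,4)
E
```

```text
[ 0.54357147 -0.19287871] (array([  2.908,  -0.276, -16.178]), array([ 0.009, -0.982, -0.019]))
```

View pics/f2.png

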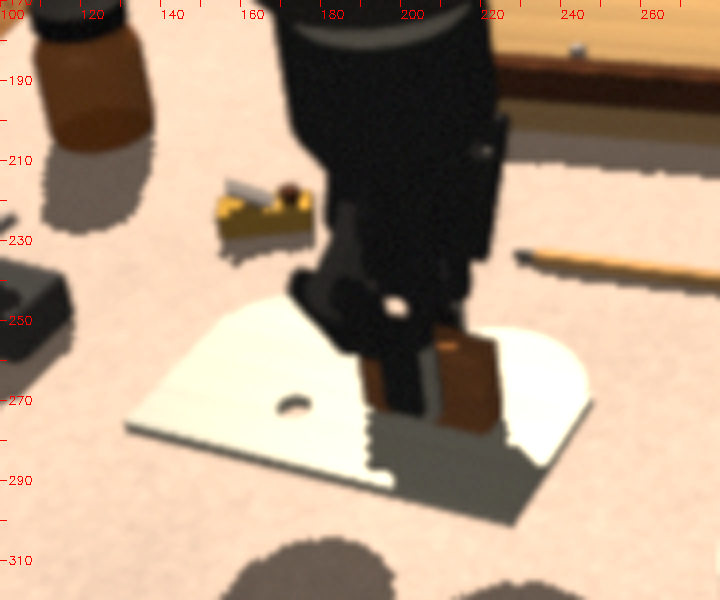

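>>> step_arm(targets="0.6 -0.3 -2 0 -0.3 0 230; 1.2 -0.3 -4 0 -0.6 0 230; 1.8 -0.3 -6 0 -0.8 0 230; 2.4 -0.3 -8 0 -0.98 0 230; 2.6 -0.3 -10 0 -0.98 0 230; 2.9 -0.3 -12 0 -0.98 0 230; 2.9 -0.3 -14 0 -0.98 0 230; 2.9 -0.3 -16.2 0 -0.98 0 230; 2.9 -0.3 -16.2 0 -0.98 0 230; 2.9 -0.3 -16.2 0 -0.98 0 230")

```text
clock: 6.05
ee_pos: [0.5438, -0.1927, 0.1109]
ee_rot: [-1.57, -0.025, 0.029]
contact_force: [1.2, -0.2, -2.7]
gripper_width: 0.2
```

```bash
python3 - <<'E'
from go import *
b=np.array([.5775,-.2017]);th=np.radians(2.0);r=R.from_euler('z',th)
c=cam("top");print(sense()["ee_pos"])
crop(c,"g1.png",290,110,120,140,4)
for p in((382.5,213.7),(393,213),(382.5,234)):
    w=ray(c,*p,.038);print(r.inv().apply([*(w[:2]-b),0]))
c=cam("side");crop(c,"g2.png",170,110,160,110,4)
E
```

```text
[ 0.54420629 -0.19213164  0.11129852]
[-0.07341705 -0.05528176  0.        ]
[-0.07276288 -0.07956883  0.        ]
[-0.12086167 -0.05161263  0.        ]
```

View pics/g1.png

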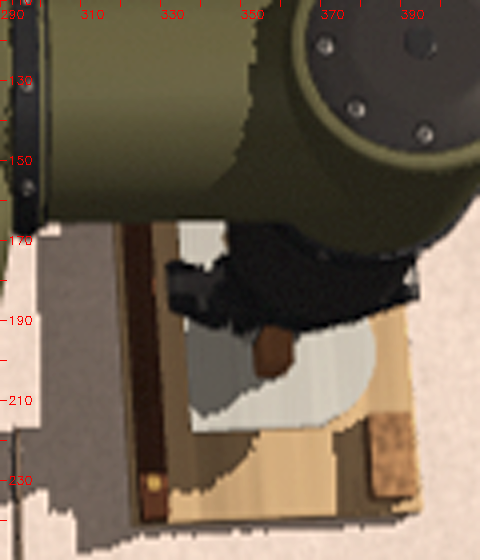

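View pics/g2.png

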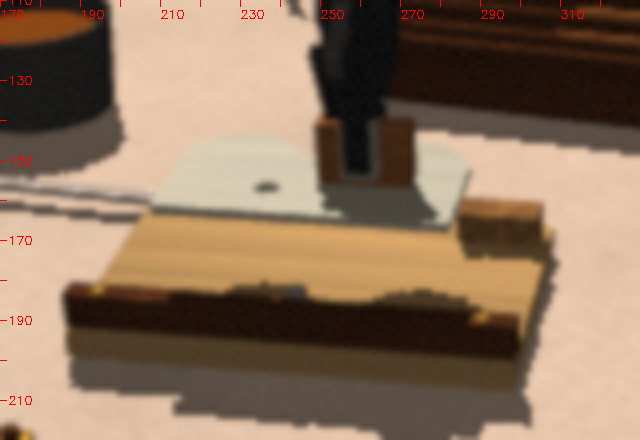

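```bash
python3 - <<'E'
from go import *
t=cam("top");s=cam("side");z=.0808
S=[((.085,.045,z+.006),208,162.2),((-.085,.045,z+.006),282,166.6),((.025,.015,z+.006),236.4,156.8)]
fit([(s,*o) for o in S],[.57,-.2,0])
w=[ray(t,290+a/4,110+b/4,z+.006) for a,b in((182,225),(192,430))]
d=w[0]-w[1];print(w,np.degrees(np.arctan2(d[1],d[0])))
p=w[1];print("origin from corner, th2:",p[:2]-R.from_euler('z',2,degrees=True).apply([-.085,.045,0])[:2])
print("tool pred", sense()["ee_pos"][:2]+R.from_euler('z',2,degrees=True).apply([.03,0,0])[:2])
E
```

```text
[ 0.5731 -0.1867] 2.24 res
 [[-0.8, -0.6], [0.4, -0.1], [0.3, 0.5]]
[array([ 0.60612951, -0.14899989,  0.0868    ]), array([ 0.48797921, -0.15163924,  0.0868    ])] 1.27970965247949
origin from corner, th2: [ 0.5744979  -0.19364537]
tool pred [ 0.57468039 -0.19063409]
```

>>> step_arm(targets="0 0.9 0 0 0 0 230; 0 1.5 0 0 0 0 230; 0 1.85 0 0 0 0 230; 0 1.85 0 0 0 0 230; 0 1.85 0 0 0 0 230")

```text
clock: 6.88
ee_pos: [0.545, -0.1928, 0.067]
ee_rot: [-1.571, -0.029, 0.027]
contact_force: [-0.2, 0.3, -3.5]
gripper_width: 0.196
```

>>> step_arm(targets="0 0 0.1 0 0 0 230; 0 0 0.2 0 0 0 230; 0 0 0.2 0 0 0 230")

```text
clock: 7.25
ee_pos: [0.5445, -0.1875, 0.0664]
ee_rot: [-1.571, -0.028, 0.028]
contact_force: [-0.8, -0.5, -2.9]
gripper_width: 0.199
```

>>> step_arm(targets="0 0.08 0 0 0 0 230; 0 0.16 0 0 0 0 230; 0 0.16 0 0 0 0 230")

```text
clock: 7.62
ee_pos: [0.5442, -0.1877, 0.0618]
ee_rot: [-1.57, -0.027, 0.028]
contact_force: [-0.5, -0.8, -3.4]
gripper_width: 0.198
```

>>> step_arm(targets="0 0 0.04 0 0 0 230; 0 0 0.08 0 0 0 230; 0 0 0.08 0 0 0 230")

```text
clock: 8.0
ee_pos: [0.5443, -0.1857, 0.0623]
ee_rot: [-1.571, -0.028, 0.028]
contact_force: [-0.2, -0.5, -3.2]
gripper_width: 0.2
```

```bash
python3 - <<'E'
from go import *
print(sense()["ee_pos"],sense()["moment"])
c=cam("top");crop(c,"i1.png",310,165,90,80,7)
c=cam("side");crop(c,"i2.png",180,135,130,75,6)
E
```

```text
[ 0.54434246 -0.18565434  0.06227911] [-0.03701156 -0.0082178   0.01836701]
```

View pics/i1.png

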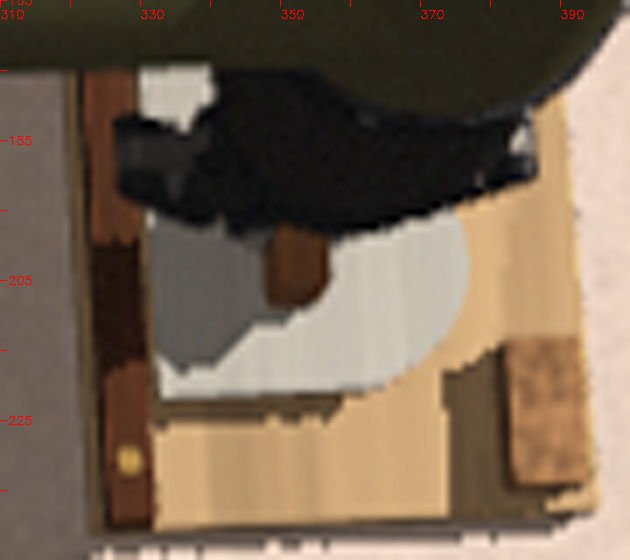

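View pics/i2.png

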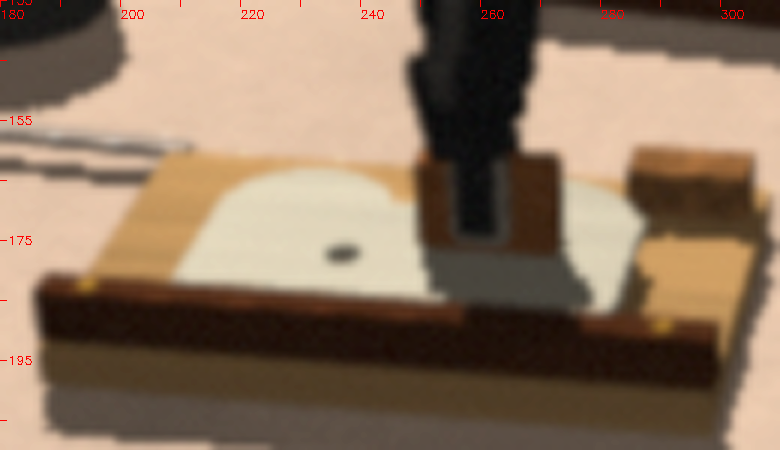

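>>> step_arm(targets="0 0 0.05 0 0 0 230; 0 0 0.05 0 0 0 230")

```text
clock: 8.35
ee_pos: [0.5443, -0.1844, 0.0622]
ee_rot: [-1.571, -0.028, 0.028]
contact_force: [-0.1, -0.0, -3.3]
gripper_width: 0.202
```

>>> step_arm(targets="0 0 0.05 0 0 0 230; 0 0 0.05 0 0 0 230")

```text
clock: 8.6
ee_pos: [0.5442, -0.1832, 0.0622]
ee_rot: [-1.571, -0.028, 0.028]
contact_force: [0.2, 0.2, -3.3]
gripper_width: 0.198
```

>>> step_arm(targets="0 0 0.04 0 0 0 230; 0 0 0.04 0 0 0 230")

```text
clock: 8.85
ee_pos: [0.5442, -0.1822, 0.0622]
ee_rot: [-1.571, -0.028, 0.028]
contact_force: [0.0, -0.4, -2.7]
gripper_width: 0.198
```

>>> step_arm(targets="0 0 0.03 0 0 0 230; 0 0 0.03 0 0 0 230")

```text
clock: 9.1
ee_pos: [0.5442, -0.1818, 0.0623]
ee_rot: [-1.571, -0.028, 0.028]
contact_force: [0.3, -3.0, -3.9]
gripper_width: 0.202
```

>>> step_arm(targets="0 0 0.03 0 0 0 230; 0 0 0.03 0 0 0 230")

```text
clock: 9.35
ee_pos: [0.5442, -0.1817, 0.0624]
ee_rot: [-1.572, -0.027, 0.027]
contact_force: [1.8, -5.5, -4.8]
gripper_width: 0.196
```

>>> step_arm(targets="0 0 0.03 0 0 0 230; 0 0 0.03 0 0 0 230")

```text
clock: 9.6
ee_pos: [0.5442, -0.1816, 0.0625]
ee_rot: [-1.573, -0.027, 0.027]
contact_force: [1.5, -8.5, -4.8]
gripper_width: 0.201
```

>>> step_arm(targets="0 0 -0.03 0 0 0 230; 0 0.03 -0.03 0 0 0 230; 0 0.03 -0.03 0 0 0 230")

```text
clock: 9.98
ee_pos: [0.5442, -0.1817, 0.0622]
ee_rot: [-1.572, -0.028, 0.027]
contact_force: [0.1, -5.8, -1.5]
gripper_width: 0.201
```

```bash
python3 - <<'E'
from h import *
s=sense();print(s["moment"].round(3),s["contact_force"].round(2),s["ee_pos"].round(4))
E
```

```text
[-1.864  0.129  0.101] [ 0.1  -5.84 -1.5 ] [ 0.5442 -0.1817  0.0622]
```

>>> step_arm(targets="0 0.03 0 0 0 0 230; 0 0.03 0 0 0 0 230")

```text
clock: 10.22
ee_pos: [0.5443, -0.1818, 0.0617]
ee_rot: [-1.572, -0.028, 0.027]
contact_force: [-0.4, -5.8, -1.0]
gripper_width: 0.198
```

>>> step_arm(targets="0 0.03 0 0 0 0 230; 0 0.03 0 0 0 0 230")

```text
clock: 10.48
ee_pos: [0.5444, -0.1818, 0.061]
ee_rot: [-1.572, -0.028, 0.027]
contact_force: [0.9, -5.5, -0.9]
gripper_width: 0.199
```

>>> step_arm(targets="0 0.03 0 0 0 0 230; 0 0.03 0 0 0 0 230")

```text
clock: 10.72
ee_pos: [0.5445, -0.1818, 0.0605]
ee_rot: [-1.572, -0.028, 0.027]
contact_force: [-0.9, -5.6, 1.5]
gripper_width: 0.197
```

>>> step_arm(targets="0 0.03 0 0 0 0 230; 0 0.03 0 0 0 0 230")

```text
clock: 10.98
ee_pos: [0.5445, -0.1818, 0.0604]
ee_rot: [-1.573, -0.029, 0.026]
contact_force: [-3.4, -4.5, 3.8]
gripper_width: 0.204
```

>>> step_arm(targets="-0.06 0 0 0 0 0 230; -0.12 0 0 0 0 0 230; -0.18 0 0 0 0 0 230; -0.24 0 0 0 0 0 230; -0.24 0 0 0 0 0 230")

```text
clock: 11.6
ee_pos: [0.5403, -0.1818, 0.0603]
ee_rot: [-1.573, -0.032, 0.023]
contact_force: [6.1, -6.9, -1.1]
gripper_width: 0.2
```

```bash
python3 - <<'E'
from h import *
s=sense();print(s["moment"].round(3),s["contact_force"].round(2),s["ee_pos"].round(4));print(R.from_rotvec(s["ee_rot"]).as_matrix().round(4))
E
```

```text
[-2.342 -1.983  0.019] [ 6.13 -6.85 -1.09] [ 0.5403 -0.1818  0.0603]
[[ 0.9994  0.006  -0.0352]
 [ 0.0353 -0.002   0.9994]
 [ 0.0059 -1.     -0.0022]]
```

>>> step_arm(targets="-0.06 0 0 0 0 0 230; -0.12 0 0 0 0 0 230; -0.18 0 0 0 0 0 230; -0.18 0 0 0 0 0 230")

```text
clock: 12.1
ee_pos: [0.5359, -0.182, 0.0602]
ee_rot: [-1.573, -0.032, 0.023]
contact_force: [5.6, -7.6, -1.4]
gripper_width: 0.202
```

>>> step_arm(targets="-0.06 0 0 0 0 0 230; -0.06 0 0 0 0 0 230")

```text
clock: 12.35
ee_pos: [0.5344, -0.1821, 0.0602]
ee_rot: [-1.573, -0.032, 0.023]
contact_force: [6.0, -7.3, -1.0]
gripper_width: 0.2
```

>>> step_arm(targets="-0.05 0.03 0 0 0 0 230; -0.05 0.03 0 0 0 0 230")

```text
clock: 12.6
ee_pos: [0.5337, -0.1821, 0.0601]
ee_rot: [-1.573, -0.034, 0.022]
contact_force: [6.3, -6.6, -1.6]
gripper_width: 0.202
```

>>> step_arm(targets="-0.05 0 -0.01 0 0 0 230; -0.05 0 -0.01 0 0 0 230")

```text
clock: 12.85
ee_pos: [0.5324, -0.1822, 0.06]
ee_rot: [-1.573, -0.033, 0.022]
contact_force: [5.1, -5.7, 0.6]
gripper_width: 0.202
```

>>> step_arm(targets="-0.05 0 0 0 0 0 230; -0.05 0 0 0 0 0 230")

```text
clock: 13.1
ee_pos: [0.5311, -0.1823, 0.06]
ee_rot: [-1.573, -0.033, 0.022]
contact_force: [6.5, -5.0, -0.1]
gripper_width: 0.199
```

>>> step_arm(targets="-0.05 0 0.01 0 0 0 230; -0.05 0 0.01 0 0 0 230")

```text
clock: 13.35
ee_pos: [0.5292, -0.1823, 0.0595]
ee_rot: [-1.573, -0.032, 0.023]
contact_force: [5.6, -6.6, -2.0]
gripper_width: 0.2
```

>>> step_arm(targets="-0.04 0 0.01 0 0 0 230; -0.04 0 0.01 0 0 0 230")

```text
clock: 13.6
ee_pos: [0.5283, -0.1823, 0.0594]
ee_rot: [-1.573, -0.032, 0.023]
contact_force: [5.0, -8.1, -2.7]
gripper_width: 0.202
```

>>> step_arm(targets="-0.04 0 0.01 0 0 0 230; -0.04 0 0.01 0 0 0 230")

```text
clock: 13.85
ee_pos: [0.5275, -0.1823, 0.0594]
ee_rot: [-1.574, -0.032, 0.023]
contact_force: [7.6, -9.3, -2.7]
gripper_width: 0.204
```

>>> step_arm(targets="0 0.05 -0.03 0 0 0 230; 0 0.1 -0.03 0 0 0 230; 0 0.1 -0.03 0 0 0 230")

```text
clock: 14.22
ee_pos: [0.526, -0.1825, 0.0562]
ee_rot: [-1.572, -0.029, 0.026]
contact_force: [3.0, -6.3, 0.5]
gripper_width: 0.207
```

```bash
python3 - <<'E'
from go import *
s=sense();print(s["moment"].round(3),s["contact_force"].round(2),s["ee_pos"].round(4))
c=cam("side");crop(c,"k2.png",180,135,130,75,6)
E
```

```text
[-2.097 -0.625  0.091] [ 3.02 -6.25  0.48] [ 0.526  -0.1825  0.0562]
```

View pics/k2.png

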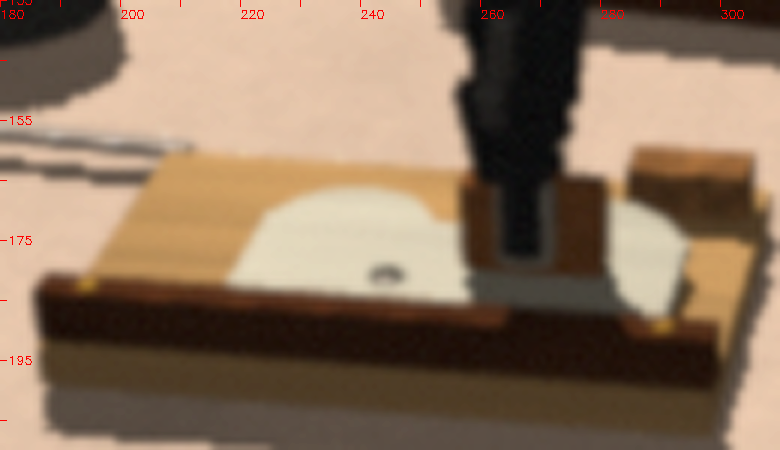

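The picture shows the pin's tip inside the hole at about (243,181), and the TCP has dropped 4 mm below the riding height. I'll keep lowering gently.

>>> step_arm(targets="0 0.05 0 0 0 0 230; 0 0.1 0 0 0 0 230; 0 0.1 0 0 0 0 230")

```text
clock: 14.65
ee_pos: [0.5258, -0.1825, 0.0536]
ee_rot: [-1.572, -0.029, 0.026]
contact_force: [1.6, -6.3, 0.4]
gripper_width: 0.201
```

>>> step_arm(targets="0 0.05 0 0 0 0 230; 0 0.1 0 0 0 0 230; 0 0.1 0 0 0 0 230")

```text
clock: 15.02
ee_pos: [0.5257, -0.1825, 0.0511]
ee_rot: [-1.572, -0.029, 0.026]
contact_force: [0.9, -6.5, -1.4]
gripper_width: 0.202
```

>>> step_arm(targets="0 0.05 0 0 0 0 230; 0 0.08 0 0 0 0 230; 0 0.08 0 0 0 0 230")

```text
clock: 15.4
ee_pos: [0.5257, -0.1825, 0.0491]
ee_rot: [-1.572, -0.029, 0.026]
contact_force: [0.2, -6.1, 0.3]
gripper_width: 0.198
```

>>> step_arm(targets="0 0.04 0 0 0 0 230; 0 0.04 0 0 0 0 230")

```text
clock: 15.65
ee_pos: [0.5257, -0.1825, 0.0486]
ee_rot: [-1.572, -0.029, 0.026]
contact_force: [-0.8, -5.4, 1.4]
gripper_width: 0.2
```

>>> step_arm(targets="0 0.03 0 0 0 0 230; 0 0.03 0 0 0 0 230")

```text
clock: 15.9
ee_pos: [0.5257, -0.1826, 0.0485]
ee_rot: [-1.572, -0.029, 0.026]
contact_force: [-3.2, -5.7, 6.4]
gripper_width: 0.198
```

>>> step_arm(targets="0 0 0 0 0 0 210; 0 0 0 0 0 0 190; 0 0 0 0 0 0 170; 0 0 0 0 0 0 150; 0 0 0 0 0 0 150; 0 0 0 0 0 0 150")

```text
clock: 16.65
ee_pos: [0.5251, -0.1816, 0.0464]
ee_rot: [-1.57, -0.027, 0.028]
contact_force: [0.4, -0.0, -0.7]
gripper_width: 0.414
```

```bash
python3 - <<'E'
from go import *
c=cam("side");crop(c,"l2.png",180,135,130,75,6)
E
```

```text
(no output)
```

View pics/l2.png

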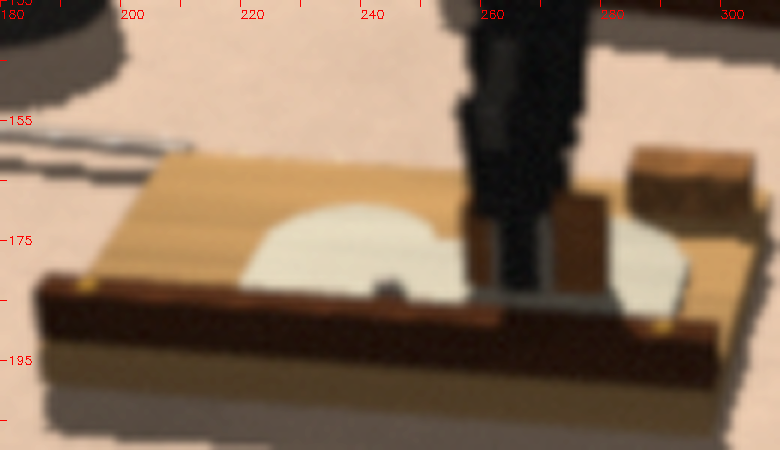

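The template is flat, the pin stands through the hole at (243,183), and the fingers are clear of the handle. Next I'll withdraw straight up.

>>> step_arm(targets="0 -0.5 0 0 0 0 150; 0 -1.5 0 0 0 0 150; 0 -3 0 0 0 0 150; 0 -5 0 0 0 0 150; 0 -7 0 0 0 0 150; 0 -7 0 0 0 0 150; -5 -7 5 0 0 0 150; -5 -7 10 0 0 0 150; -5 -7 10 0 0 0 150; -5 -7 10 0 0 0 150")

```text
clock: 17.95
ee_pos: [0.4037, 0.0341, 0.2217]
ee_rot: [-1.57, -0.027, 0.026]
contact_force: [0.7, 0.5, 0.7]
gripper_width: 0.417
```

```bash
python3 - <<'E'
from go import *
print(sense()["ee_pos"],sense()["contact_force"])
c=cam("top");crop(c,"m1.png",305,120,100,130,4);cv2.imwrite("pics/m0.png",c["color"])
c=cam("side");crop(c,"m2.png",180,135,130,75,6)
E
```

```text
[0.40368359 0.03409907 0.2217068 ] [0.67744509 0.53984619 0.68588293]
```

View pics/m0.png

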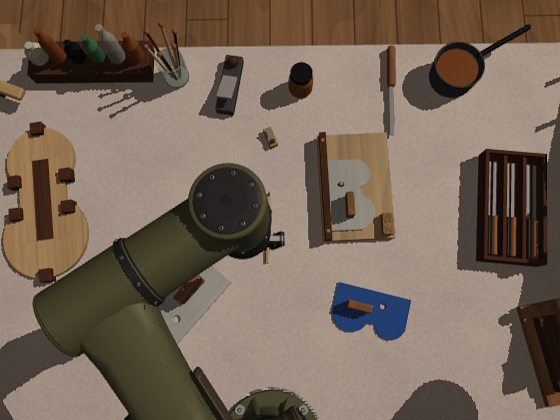

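View pics/m1.png

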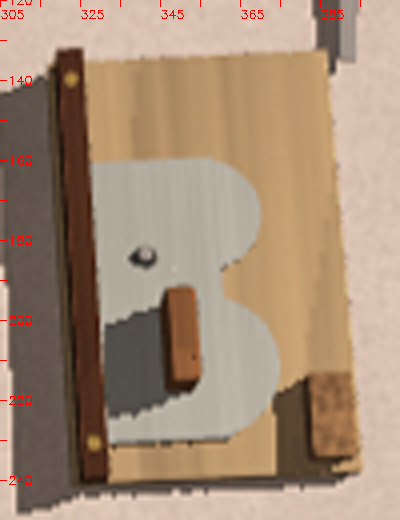

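View pics/m2.png

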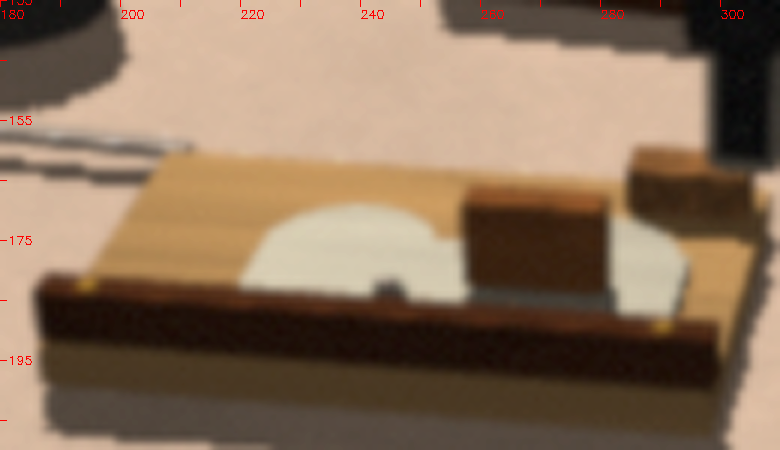

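The last pictures show the pin through the hole at (341,184), the straight edge flush along the fence, and the gripper clear. The sanding block and plane are where they were. I'm handing it in.

```bash
python3 -c "
from cell import arm
print(arm.sign_off())"
```

```text
the job is handed in; nothing more can be done
None
```

The small grey template is home: flat on the board, with the pin through its hole and its straight edge along the fence. I let go of it and handed the job in at about 18 s of the 72 s limit.

- **Route:** I gripped it by the handle, set its edge against the fence and lowered it onto the pin. Then I slid it about 19 mm along the fence until the hole dropped over the pin, lowered it flat, released it and withdrew straight up.
- **Forces:** They read under 10 N in each axis throughout. The sideways pull reached about 8 N just before the drop, so there was some friction.
- **Final checks:** Both cameras show the pin standing in the hole and the template flat, and the top view shows no gap at the fence. The gripper height at release (48.5 mm) matches the template lying flat.
- **Other objects:** The sanding block and the plane are at the same pixels as at the start. The arm partly hid the pencil in the last picture. What showed of it looked unmoved, and nothing went near it.
- **Disagreement:** The two cameras differed by about 4 mm in y, so I relied on touch for the fence and the pin.

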